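# Line up the quarter-turn fastener and hold the access panel shut

### The job

The hinged access panel on the grey control box stands slightly ajar because its black quarter-turn fastener is out of line with the slot beneath it. Turn the fastener's wing clockwise until it lines up with the two short marks on the panel, then press the panel down with the gripper's fingers until it is fully shut on its springy seal. Finish while still holding it pressed shut, and leave the other things on the bench undisturbed.

Things in the scene. Friction and masses are not known exactly. Their poses are not given: they have to be found in the camera images.
- housing: Grey control box fixed to the bench, 200 (x) by 220 (y) by 66 mm high; origin at the centre of its underside. Its x runs from its front (vent slots, towards the robot) to its back, where the panel's hinge is; z is up. The slot for the fastener's tongue runs along x, 32 by 9 mm.
- fastener_grip (a point): On the turning axis of the black upright wing bar (42 long, 10 thick), at gripping height: 22 mm above the panel face. Bar top 13 mm above it, foot 15 mm below on a collar 32 mm across. x along the bar, y across it, z along the axis (up, leaning with the panel). 135 mm in front of the hinge, 45 mm to +y of the panel's middle, 35 mm from its front edge. A tongue 26 x 5 mm below turns with it.
- fastener (a joint): Fastener angle, rad: 0 = wing and tongue along the housing's x, in line with the slot and the two short dark marks on the panel. Starts at 0.5 to 1.4; positive is counter-clockwise from above, so turn it clockwise. The tongue enters the slot within about 0.15 of 0; no stop at 0 (stops at -0.35 and 1.65). Stays where it is left (friction 0.05 N m).
- panel (a joint): Hinge angle of the panel, rad: 0 = fully shut (hard stop), about 0.105 = ajar as its springy seal holds it (14 mm up at the fastener and the press point). With the fastener out of line the tongue blocks it at about 0.08. The panel springs back up when it is let go.
- press_point (a point): Centre of the upper face of a flat round metal pad (36 mm across) on the panel, the place to press: 90 mm to the -y side of the fastener, 135 mm in front of the hinge. With the panel shut it lies in the housing frame at x -50, y -45, z 74 mm. x, y in the panel, along the housing's. About 6 N of push here brings the panel to its hard stop.
- panel_hinge (a point): Middle of the panel's hinge, which runs along the housing's y; 85 mm behind the housing's centre and 71 mm up. The panel is a metal sheet 164 by 200 mm, 4 mm thick, hinged at the back.
- tape_measure: Bystander: tape measure, 63 x 90 x 38 mm, origin at the centre of its underside. Not to be moved.
- stamp: Bystander: hand stamp with a turned wooden handle, 29 x 55 x 84 mm, origin at the centre of its underside. Not to be moved.
- sample_box: Bystander: small cardboard box, 52 x 79 x 36 mm, origin at the centre of its underside. Not to be moved.

How it is judged:
On the way:
1. the fastener is turned into line with its slot (value of joint fastener between -0.22 and 0.22 rad), for 0.1 s.
At the end, for the whole second after the job is handed in: The fastener is within 0.22 rad of its slot, the panel is shut to within 0.02 rad (under 3 mm at its front), the fingers are still pressing on it with over 3 N, and each of the three bystanders is within 30 mm of where it stood, the stamp upright (within 0.4 rad) (all of step 1 and value of joint panel between -0.02 and 0.02 rad and contact force between the fingers and housing above 3 N and distance of each of tape_measure, stamp, sample_box from where it was at the start of the episode below 0.03 m and angle between stamp's own z axis and vertical below 0.4 rad); the arm keeps its last pose, push and grip.
It fails at once if a bystander (tape measure, stamp or small box) is moved by more than 30 mm, or the stamp is knocked over (distance of any of tape_measure, stamp, sample_box from where it was at the start of the episode above 0.03 m or angle between stamp's own z axis and vertical above 0.4 rad).
It also fails if it takes over 42 s, if anything falls off the work surface, if the arm or the gripper's body presses on something with over 40 N, if the wrist force passes 120 N, or if a joint passes its speed limit or range.

### The arm

A 7-joint arm with a two-finger parallel gripper is mounted at the origin on a cart in front of the work surface, level with it; the furniture and walls round the work are solid. World frame = base frame: x ahead of the robot, y to its left, z up, the work surface at z = 0. Lengths are in m, angles in rad, forces in N, time in s.
With the tool pointing down it reaches from about 0.4 to 0.85 m from the base axis. Payload 4.5 kg.
Tool frame: the origin (TCP) lies on the centre line of the jaws, within the pads' length; the fingertips stand r.tcp_to_tips ahead of it and the grasp point (between the pads) lies 11 mm behind it (r.tcp_to_tips is the distance from the TCP to the fingertips, in m); y points along the fingers, x is the direction in which the jaws open and shut, and the axes are right-handed (so a half turn about y gives the same grasp; the last joint's range is limited). The gripper opens to 88 mm and grips with 3 to 60 N. Pads are 18 mm wide; open, the fingers measure 123 mm over their backs; the gripper's body (75 mm by 187 mm) begins 45 mm behind the grasp point.
Start: joints at [1.206, 0.689, -0.195, 1.565, 0.157, 0.902, -0.215], TCP at [0.243, -0.576, 0.247] pointing down, gripper open.
Joint ranges: [-3.01, 3.01], [-0.46, 2.08], [-1.47, 1.51], [0.13, 2.56], [-1, 4.14], [0.04, 2.09], [-2.66, 2.66]. Speed limits (rad/s): [2.57, 2.57, 3.14, 3.14, 3.14, 3.14, 3.14].

### API

Orientations are given as a unit quaternion [x, y, z, w].
In Python, from plant import r gives the robot as it stands. The module is installed in compiled form; this text tells all that it offers.
- The arm moves only by the shell command python3 -m inch 'ROWS' [OPENING] [FORCE]. ROWS is text: rows parted by semicolons, each of 4 numbers parted by spaces: the shift along the tool's x, y, z in mm, then the turn about the tool's y in degrees. In form: x y z spin; .... A call has 1 to 10 rows; each row is the pose to reach, as a shift and turn from the pose commanded when the call began, along the tool's axes at that moment; what a row does not reach only later rows make up. A row lasts 1/10 s, in which the tool goes at most 50 mm and 8.59 degrees, less where a joint would pass 70% of its speed; a pose out of reach is approached as far as the arm can. A call with a gripper value outside its range is refused whole. OPENING is the gripper command: -1 is shut, 1 is fully open, values between are in proportion, set as the call begins (- or left out, the last holds). The fingers move at their own pace and stop on an object; FORCE is the grip in N (left out, the last holds). Time passes only in rows, so rows that repeat a pose let the fingers close. It gives the time, the measured TCP pose, the force and the opening at its end, in the units of the state.
- r.get_state(): the state, without advancing time (a new reading comes with each control period).
- r.snapshot(name): name is "scene" or "top" or "wrist"; returns a dict with "frame" (384x512x3 uint8, red, green, blue), "intrinsics" (3x3 intrinsics, pixels), "R" (3x3) and "t" (3): a world point X has camera coordinates R X + t. Camera axes: x right, y down, z forward; pixel columns grow to the right and rows downward; lengths in m; the calibration is good to about 2 mm. A picture is of the moment at which its call begins. There is no depth.
- r.finish_job(): hands the job in, once; it reports no verdict.
Trained networks look in the newest picture that a camera, given by its name, has taken for a name from the list of things; names that differ only in an ending like _2 or _b are one class to them, and where a whole thing is asked for, a point or a joint stands for the part that bears it (a point fixed in the world has none). Each returns a list of dicts, best first, with "p" (0 to 1); they miss things now and then, are a little off and sometimes report something else, mostly with a low value. They report only what shows in the picture. A call takes as long as a camera call.
- r.trace(camera, name): "region" (384x512 bool, what is visible of it) and "centre" ([row, column] in pixels, amid what is visible of it).
- r.tip_of(camera, name): "centre" ([row, column] in pixels: a listed point, or the origin of a listed thing).
The state is a dict: "clock": time; "q": joint angles; "qd": joint speeds; "joint_torque": joint torques, N m; "tool_pos": TCP position; "eef_rot": TCP orientation; "contact_force": force on the tool from outside, world axes, zero at the start; "moment": the same for the moment, N m; "opening": opening from 0.0 (shut) to 1.0 (fully open).
Only numpy, scipy, OpenCV 4.12 (cv2) and the standard library are available. Lean on these libraries where they do the work, as an engineer would, in place of code of your own. Each camera call takes 0.05 s, during which the arm holds its last target.

## Working session

There is one attempt and no reset: what is moved stays moved. The work goes in short steps, Python scripts to look and compute and a shell command to move; the robot and the scene stay as the last step left them, time stands still between calls to the robot, and variables do not carry over. Pictures are saved under pics/ and viewed, and the job is handed in when it is done.

```bash
mkdir -p pics
cat > h.py <<'E'
from plant import r
import numpy as np, cv2
def snap(n,f):
    s=r.snapshot(n); cv2.imwrite('pics/'+f,s['frame'][:,:,::-1]); return s
def pix(s,rc,z):
    K=np.array(s['intrinsics']);R=np.array(s['R']);t=np.array(s['t'])
    d=R.T@np.linalg.inv(K)@np.array([rc[1],rc[0],1.]);c=-R.T@t
    return c+d*(z-c[2])/d[2]
def proj(s,X):
    p=np.array(s['intrinsics'])@(np.array(s['R'])@np.array(X)+np.array(s['t']));return p[1]/p[2],p[0]/p[2]
def tri(obs):
    A=[];b=[]
    for s,rc in obs:
        K=np.array(s['intrinsics']);R=np.array(s['R']);t=np.array(s['t'])
        d=R.T@np.linalg.inv(K)@np.array([rc[1],rc[0],1.]);d/=np.linalg.norm(d);c=-R.T@t
        P=np.eye(3)-np.outer(d,d);A.append(P);b.append(P@c)
    return np.linalg.lstsq(np.vstack(A),np.hstack(b),rcond=None)[0]
E
python3 - <<'E'
from h import *
st=r.get_state();print({k:np.round(v,3) for k,v in st.items()},r.tcp_to_tips)
S={n:snap(n,n+'0.png') for n in('scene','top','wrist')}
for n in('housing','fastener_grip','press_point','panel_hinge','tape_measure','stamp','sample_box'):
    o=[]
    for c in('scene','top'):
        k=r.tip_of(c,n)
        for d in k[:2]:print(n,c,np.round(d['centre'],1),round(d['p'],2))
        if k:o.append((S[c],k[0]['centre']))
    if len(o)==2:print('  tri',np.round(tri(o),4))
print(np.round(S['top']['R'],2),S['top']['t'])
E
```

```text
{'clock': np.float64(0.0), 'q': array([ 1.206,  0.69 , -0.195,  1.566,  0.157,  0.903, -0.215]), 'qd': array([-0.   , -0.   , -0.001, -0.001,  0.001, -0.001, -0.001]), 'joint_torque': array([-1.0000e-03, -5.2756e+01, -1.2670e+00, -1.5343e+01, -5.3000e-02,
        7.0000e-03,  0.0000e+00]), 'tool_pos': array([ 0.242, -0.575,  0.246]), 'eef_rot': array([-0.589,  0.392, -0.39 ,  0.589]), 'contact_force': array([ 0.056, -0.107,  0.111]), 'moment': array([-0.002,  0.029, -0.019]), 'opening': np.float64(0.998)} 0.008
housing scene [195.1 237.8] 0.77
housing top [172.3 263.6] 0.9
  tri [ 0.5856  0.0177 -0.0041]
fastener_grip scene [179.7 244.7] 0.7
press_point scene [163.9 260. ] 0.78
press_point top [173.5 286.4] 0.9
  tri [ 0.5617 -0.0476  0.088 ]
panel_hinge scene [170.  211.2] 0.91
panel_hinge top [142.5 254. ] 0.82
  tri [0.6619 0.0479 0.0676]
tape_measure scene [258.6 140.4] 0.78
tape_measure scene [178.6 370.4] 0.46
tape_measure top [162.2 150.3] 0.63
  tri [0.6059 0.366  0.0062]
stamp scene [295.9 159.2] 0.94
stamp top [207.  141.1] 0.46
  tri [0.473  0.3973 0.0039]
sample_box scene [180.  371.8] 0.85
sample_box top [247.9 370.6] 0.62
  tri [ 0.3449 -0.3199 -0.021 ]
[[-0.   -1.    0.01]
 [-0.99 -0.   -0.14]
 [ 0.14 -0.01 -0.99]] [0.04735161 0.52321478 1.06382449]
```

```bash
python3 -c "
import cv2,numpy as np
a=cv2.imread('pics/scene0.png');b=cv2.imread('pics/top0.png')
cv2.imwrite('pics/both.png',cv2.resize(np.hstack([a,b]),(800,300)))"
```

```text
(no output)
```

View pics/top0.png

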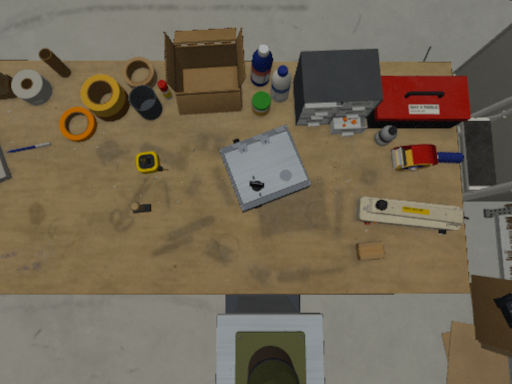

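View pics/scene0.png

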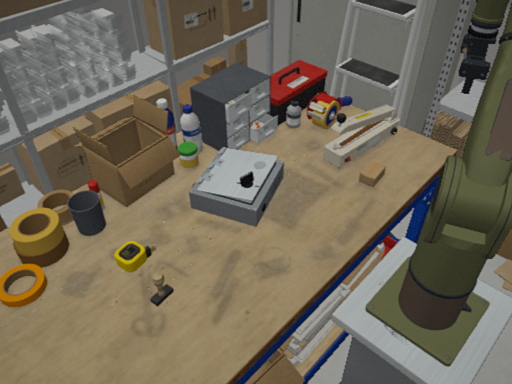

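The top view shows the box near (265,168), yawed about 23°. The black fastener is at (257,185) and the pad at (286,174). The tape measure, stamp and small box are all well clear.

Run:
```python
import cv2,numpy as np
a=cv2.imread('pics/top0.png')[120:215,210:320];b=cv2.imread('pics/scene0.png')[140:225,185:290]
cv2.imwrite('pics/z0.png',np.hstack([cv2.resize(a,(400,400),interpolation=3),cv2.resize(b,(400,400),interpolation=3)]))
from h import *
from scipy.spatial.transform import Rotation as Ro
st=r.get_state();print(np.round(Ro.from_quat(st['eef_rot']).as_matrix(),3))
S={}
k=np.array([0.5617,-0.0476]);hh=np.array([0.6619,0.0479])
d=hh-k;yaw=np.arctan2(d[1],d[0])-np.arctan2(45,135);print('yaw',np.degrees(yaw))
```

```text
[[ 0.388  0.     0.922]
 [-0.922 -0.     0.388]
 [ 0.    -1.     0.   ]]
yaw 25.189280060914438
```

View pics/z0.png

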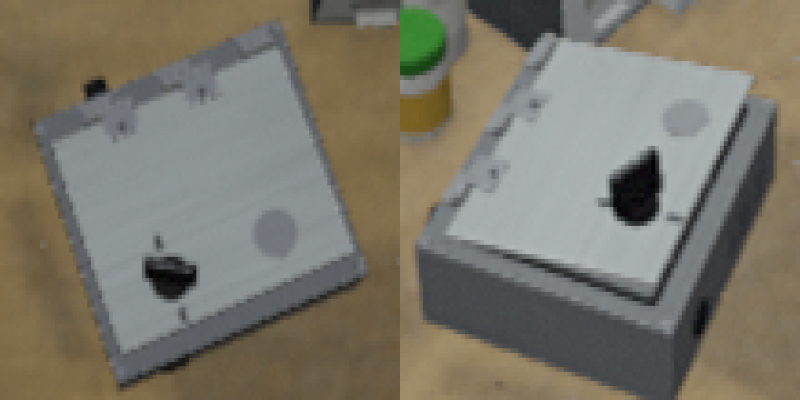

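The wing looks nearly along world y, about 65° counter-clockwise of the marks. I'll move above the box and spin to match.

```bash
python3 -m inch '-32 -3 33 -4;-64 -6 66 -10;-97 -9 100 -17;-130 -12 134 -24;-163 -15 168 -31;-196 -18 202 -38;-229 -21 236 -45;-262 -24 270 -52;-295 -27 304 -59;-328 -30 338 -66' 1
python3 - <<'E'
from h import *
from scipy.spatial.transform import Rotation as Ro
st=r.get_state();print(np.round(Ro.from_quat(st['eef_rot']).as_matrix(),3),st['tool_pos'])
T=np.array([0.515,0.035,0.25])
print(Ro.from_quat(st['eef_rot']).as_matrix().T@(T-st['tool_pos'])*1000)
E
```

```text
clock: 1.85
tool_pos: [0.4274, -0.1408, 0.2772]
eef_rot: [0.707, -0.005, 0.006, -0.707]
contact_force: [0.6, -0.3, 0.6]
opening: 0.996
[[ 1.     0.001  0.015]
 [-0.015 -0.001  1.   ]
 [ 0.001 -1.    -0.001]] [ 0.42742563 -0.14081273  0.27717786]
[ 84.81600346  27.1459196  177.16480267]
```

```bash
python3 -m inch '18 5 36 0;36 10 74 0;54 15 112 0;68 20 150 0;70 20 160 0;70 20 160 0'
cat > m.py <<'E'
from h import *
import sys
from scipy.spatial.transform import Rotation as Ro
f=sys.argv[1]
st=r.get_state();Rm=Ro.from_quat(st['eef_rot']).as_matrix();print(np.round(st['tool_pos'],4),np.round(Rm[:,0],3))
w=snap('wrist','w%s.png'%f)
for n,z in(('fastener_grip',.110),('press_point',.088),('panel_hinge',.071)):
    for d in r.tip_of('wrist',n)[:2]:print(n,np.round(d['centre'],1),round(d['p'],2),np.round(pix(w,d['centre'],z),4))
print('cam',-np.array(w['R']).T@w['t'])
np.savez('w%s.npz'%f,**w)
E
python3 m.py 1
```

```text
clock: 2.45
tool_pos: [0.5002, 0.0181, 0.2568]
eef_rot: [-0.707, 0.006, -0.006, 0.707]
contact_force: [0.4, -0.1, -0.5]
opening: 0.999
[0.5002 0.0181 0.2568] [ 1.    -0.016  0.   ]
fastener_grip [157.9 286.9] 0.91 [0.5296 0.0394 0.11  ]
fastener_grip [144.3 418.7] 0.17 [0.6447 0.0496 0.11  ]
press_point [234.8 311.2] 0.67 [ 0.5576 -0.0443  0.088 ]
panel_hinge [142.4 421. ] 0.7 [0.6662 0.0458 0.071 ]
cam [0.50178558 0.09110462 0.39519663]
```

View pics/w1.png

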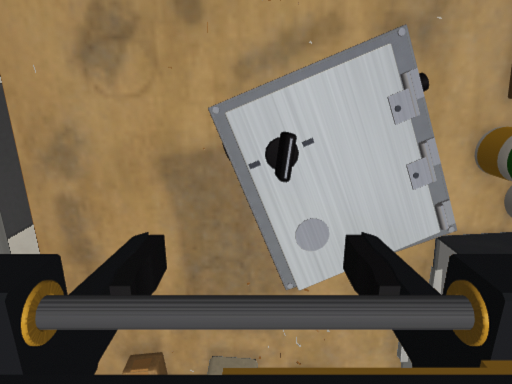

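The wrist view shows the wing at (col 287, row 157), with ends near (291,133) and (284,180). The marks are at (254,164) and (308,142), and the pad is at (312,234). I'll refine the numbers.

Run:
```python
from h import *
w=dict(np.load('w1.npz'));f=w['frame']
crop=f[120:195,235:325][:,:,::-1];cv2.imwrite('pics/c1.png',cv2.resize(crop,(720,600),interpolation=cv2.INTER_CUBIC))
for n,rc,z in(('m1',(164,254),.091),('m2',(142,308),.086),('pad',(234.5,312),.088),('fl',(109,214),.066),('fr',(285,291),.066),('bl',(32,404),.066),('br',(229,451),.066)):
    print(n,np.round(pix(w,rc,z),4))
P=lambda *a:pix(w,*a)
a=P((142,308),.086)-P((164,254),.091);print('marks yaw',np.degrees(np.arctan2(a[1],a[0])))
for i,j in(((109,214),(32,404)),((285,291),(229,451))):
    a=P(j,.066)-P(i,.066);print(np.degrees(np.arctan2(a[1],a[0])),np.linalg.norm(a))
```

```text
m1 [0.5004 0.0306 0.091 ]
m2 [0.5517 0.0499 0.086 ]
pad [ 0.5584 -0.044   0.088 ]
fl [0.462  0.0809 0.066 ]
fr [ 0.5405 -0.1162  0.066 ]
bl [0.6401 0.1467 0.066 ]
br [ 0.7135 -0.0496  0.066 ]
marks yaw 20.613433437579157
20.26333575897752 0.18992251858154952
21.042167221964572 0.18541955029435764
```

View pics/c1.png

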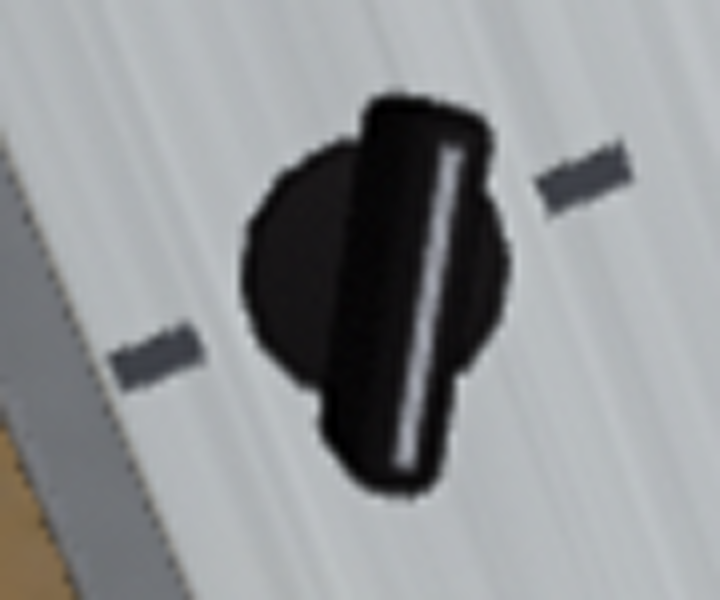

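```bash
python3 -m inch '9 30 8 4;18 60 16 8;27 90 23 8;27 108 23 8;27 110 23 8;27 110 23 8'; python3 m.py 2
```

```text
clock: 3.25
tool_pos: [0.5272, 0.0372, 0.1468]
eef_rot: [0.705, -0.057, 0.057, -0.704]
contact_force: [-0.1, -0.6, 0.5]
opening: 1.004
[0.5272 0.0372 0.1468] [ 0.987 -0.161 -0.001]
fastener_grip [222.2 254.8] 0.69 [0.5283 0.0411 0.11  ]
fastener_grip [194.4 325.8] 0.36 [0.5704 0.0513 0.11  ]
panel_hinge [164.2 460.8] 0.7 [0.6683 0.0448 0.071 ]
cam [0.53939852 0.10947302 0.28514358]
```

View pics/w2.png

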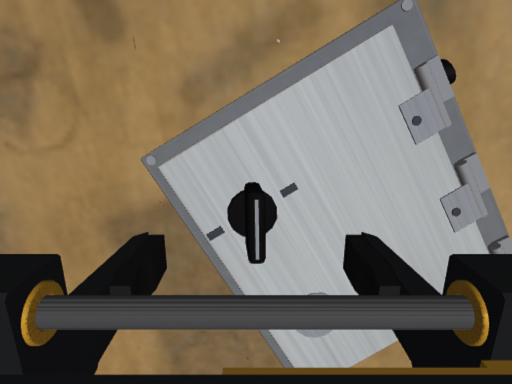

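The wing stands vertical at col 255 between the jaws, so it is aligned. Descending, then gripping.

```bash
python3 -m inch '0 20 1 0;0 36 2 0;0 40 2 0;0 40 2 0'; python3 -m inch '0 0 0 0;0 0 0 0;0 0 0 0;0 0 0 0;0 0 0 0;0 0 0 0' -1 25
```

```text
clock: 3.85
tool_pos: [0.5278, 0.0404, 0.1069]
eef_rot: [0.705, -0.056, 0.056, -0.705]
contact_force: [0.3, -0.2, 0.4]
opening: 1.0
clock: 4.45
tool_pos: [0.5278, 0.0406, 0.1068]
eef_rot: [-0.705, 0.056, -0.056, 0.705]
contact_force: [1.0, 0.6, -0.2]
opening: 0.482
```

```bash
python3 -m inch '0 0 0 0;0 0 0 0;0 0 0 0;0 0 0 0;0 0 0 0;0 0 0 0'
```

```text
clock: 5.05
tool_pos: [0.5275, 0.0405, 0.1065]
eef_rot: [0.705, -0.057, 0.056, -0.705]
contact_force: [0.5, 0.1, -1.6]
opening: 0.117
```

The opening of 0.117 is about 10 mm, so the wing is gripped. Turning clockwise.

```bash
python3 -m inch '0 0 0 5;0 0 0 12;0 0 0 19;0 0 0 26;0 0 0 33;0 0 0 40;0 0 0 47;0 0 0 54;0 0 0 60;0 0 0 60'; python3 m.py 3
```

```text
clock: 6.05
tool_pos: [0.5275, 0.0406, 0.1066]
eef_rot: [0.582, -0.401, 0.401, -0.582]
contact_force: [-0.2, -0.2, -1.6]
opening: 0.109
[0.5275 0.0406 0.1066] [ 0.356 -0.935  0.   ]
fastener_grip [261.8 254.2] 0.78 [0.528 0.041 0.11 ]
press_point [245.7 424.3] 0.64 [ 0.5577 -0.0438  0.088 ]
cam [0.59603461 0.06689654 0.24491014]
```

View pics/w3.png

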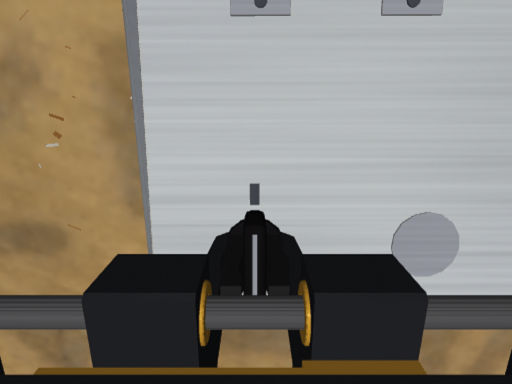

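The wing's white line and the mark above it at (255,194) lie on one vertical line, so it is aligned. Release and lift.

```bash
python3 -m inch '0 0 0 0;0 0 0 0;0 0 0 0;0 0 0 0;0 0 0 0;0 0 0 0' 0; python3 -m inch '0 -20 0 0;0 -50 0 0;0 -90 0 0;0 -100 0 0;0 -100 0 0' ; python3 m.py 4
```

```text
clock: 6.85
tool_pos: [0.5279, 0.0405, 0.1068]
eef_rot: [-0.582, 0.401, -0.401, 0.582]
contact_force: [0.8, 0.1, -0.3]
opening: 0.5
clock: 7.35
tool_pos: [0.5288, 0.0406, 0.2082]
eef_rot: [-0.581, 0.4, -0.402, 0.583]
contact_force: [-0.7, -0.2, 0.0]
opening: 0.502
[0.5288 0.0406 0.2082] [ 0.356 -0.935  0.001]
fastener_grip [199.8 251.5] 0.91 [0.5269 0.0422 0.11  ]
press_point [190.4 363.5] 0.84 [ 0.5609 -0.0436  0.088 ]
panel_hinge [ 19.2 310.9] 0.94 [0.6666 0.0469 0.071 ]
cam [0.59672892 0.06682134 0.3468479 ]
```

View pics/w4.png

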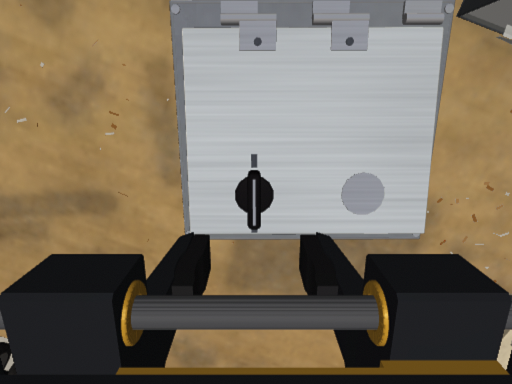

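The wing lines up with both marks. Next, over the pad at (363,193), with the fingers closing on the way.

```bash
python3 -m inch '25 0 0 0;50 0 -1 0;75 10 -2 0;89 40 -2 0;89 70 -2 0;89 90 -2 0;89 95 -2 0;89 95 -2 0;89 95 -2 0' -1 20; python3 m.py 5
```

```text
clock: 8.45
tool_pos: [0.558, -0.0432, 0.1121]
eef_rot: [-0.582, 0.401, -0.401, 0.582]
contact_force: [0.4, -0.1, 0.3]
opening: 0.005
[ 0.558  -0.0432  0.1121] [ 0.356 -0.934  0.   ]
fastener_grip [258.8  67.8] 0.87 [0.5255 0.0399 0.11  ]
press_point [240.3 257.5] 0.97 [ 0.5574 -0.0451  0.088 ]
cam [ 0.62629195 -0.01691911  0.25053278]
```

View pics/w5.png

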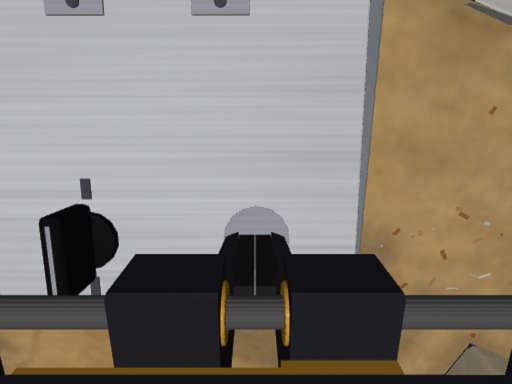

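The closed fingers are centred over the pad at about (256,240). Pressing down in small steps.

```bash
python3 -m inch '0 5 0 0;0 10 0 0;0 14 0 0;0 18 0 0;0 20 0 0;0 22 0 0;0 22 0 0'; python3 -m inch '0 2 0 0;0 4 0 0;0 6 0 0;0 6 0 0'
```

```text
clock: 9.35
tool_pos: [0.557, -0.0435, 0.0895]
eef_rot: [0.583, -0.402, 0.401, -0.582]
contact_force: [-1.5, -1.1, 3.0]
opening: 0.003
clock: 9.75
tool_pos: [0.5571, -0.0436, 0.0835]
eef_rot: [0.583, -0.402, 0.401, -0.582]
contact_force: [-3.3, -0.9, 4.9]
opening: 0.005
```

```bash
python3 -m inch '0 1 0 0;0 2 0 0;0 3 0 0;0 3 0 0;0 3 0 0'
```

```text
clock: 10.25
tool_pos: [0.5571, -0.0436, 0.0815]
eef_rot: [0.582, -0.401, 0.401, -0.582]
contact_force: [-5.3, 0.5, 12.6]
opening: 0.01
```

```bash
python3 -m inch '0 1 0 0;0 1 0 0;0 1 0 0;0 1 0 0;0 1 0 0;0 1 0 0'; python3 m.py 6
python3 - <<'E'
from h import *
S={n:snap(n,n+'6.png') for n in('scene','top')}
for n in('tape_measure','stamp','sample_box'):
    o=[(S[c],k[0]['centre']) for c in S if (k:=r.tip_of(c,n))]
    print(n,[np.round(x[1],1) for x in o])
print(r.get_state()['contact_force'])
b=cv2.imread('pics/scene6.png')[130:240,175:300];cv2.imwrite('pics/z6.png',cv2.resize(b,(680,600),interpolation=3))
E
```

```text
clock: 10.85
tool_pos: [0.557, -0.0436, 0.0809]
eef_rot: [0.582, -0.401, 0.401, -0.582]
contact_force: [-6.3, -0.5, 15.1]
opening: 0.001
[ 0.557  -0.0436  0.0809] [ 0.356 -0.935  0.   ]
fastener_grip [274.7  49.9] 0.77 [0.538  0.0319 0.11  ]
cam [ 0.62554607 -0.01729979  0.21927821]
tape_measure [array([258.9, 140.6]), array([163. , 150.2])]
stamp [array([298.1, 161.8]), array([209.2, 139.8])]
sample_box [array([178.3, 370.5]), array([249.7, 370.1])]
[-6.67811448 -0.44054691 15.86435361]
```

View pics/z6.png

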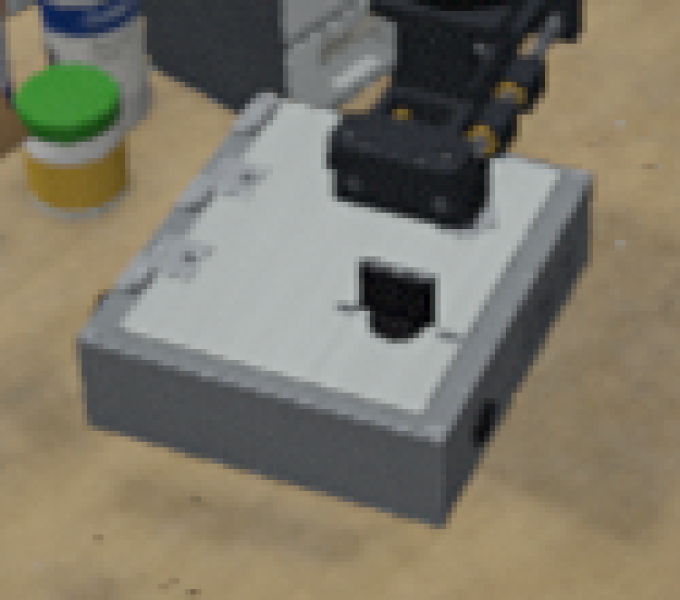

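View pics/w6.png

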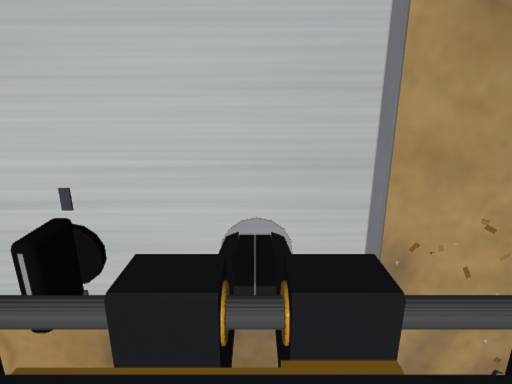

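The panel lies flush in the scene view, the wing is in line with its marks, and the fingers are on the pad pushing with about 16 N. Handing in.

```bash
python3 -c "
from plant import r
print(r.get_state()['contact_force']);print(r.finish_job())"
```

```text
[-6.67811448 -0.44054691 15.86435361]
the job is handed in; nothing more can be done
None
```

I gripped the fastener's wing, turned it about 60° clockwise into line with the two marks, and released it. I then pressed the panel shut with the closed fingers on the metal pad. The job was handed in at about 11 s with the fingers still pressing; no verdict is reported.

**Fastener:** after I let go, the wrist picture showed the wing in line with both marks. The panel then went down past the height where the tongue would have blocked it.

**Panel:** the fingertips stopped at about z = 73 mm, within 1–2 mm of the shut height of 74 mm. The upward force rose from 5 to 16 N as they reached it. In the scene picture the panel lies flush.

**Bystanders:** all three showed up within about 4 px of where they started, which is within the detector's scatter, and the arm never went near them.

**Checks that disagreed:** in the last wrist picture the detected fastener point was about 15 mm off, because the wing was at the edge of the frame and I projected it at the ajar panel's height. I also saw a steady sideways force of about 6 N while pressing.

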